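Move the charged battery pack from the bench charger to the cutting tractor

TASK

Take the battery pack out of the bench charger and fit it in the cutting tractor's bay. Both bays have a push-push catch: press the pack gently down in the charger and let go, so that it pops up and stands by itself, then lift it out, lower it upright into the tractor's bay and press it down until the catch there keeps it down when you let go. Feel for the catch, never force pack or bays hard, do not drop the pack, and leave the hammer, the wrench and the paint can alone.

Things in the scene. Friction and masses are not known exactly. Their poses are not given: they have to be found in the camera images.
- pack: battery pack, an upright grey plastic block with a thin black band near its top: 64 mm long (its x), 40 mm wide (its y), 80 mm high, 0.3 to 0.5 kg. Origin at the centre of its underside, z up. Either way round fits the bays. At the start it is caught low in the charger's bay, its long side along the charger's x, its top about 21 mm above the mouth. Release it by pressing, do not pull it out while caught
- charger: bench charger, fixed: a black plastic block 130 x 100 x 95 mm (x, y, z; foot 146 x 116 mm) with one bay in its top. Origin on the bay's axis at the underside, z up. To release the pack, press it at least 10 mm below its caught height and let go: the spring lifts it until its top stands 44 mm above the mouth. A buffer resists from 11 mm below the caught height, a solid stop 2 mm further down
- charger_bay (a point): centre of the mouth of the charger's bay, 95 mm above the table. Both bays are upright shafts 68 mm along their unit's x by 44 mm along its y, with a 4 mm bevel round the mouth and a sprung plate inside that carries the pack. Pressing takes 3 to 13 N over the travel, more if fast; at the buffer the force climbs steeply: 16 to 20 N means fully down. Over 36 N breaks a catch. Go slowly, 10 to 15 mm/s, where the end is near
- tractor: motor-driven cutting tractor, fixed: an aluminium body 120 x 90 x 95 mm (x, y, z) on four small wheels (under the top, 170 mm over them along y) and a dark steel sheet (160 x 200 mm), with a torch standing 118 mm out along its +x, up to 98 mm high. One bay in its top, empty at the start with its plate up. Origin on the bay's axis at the underside, z up
- tractor_bay (a point): centre of the mouth of the tractor's bay, 95 mm above the table. The raised plate lies 36 mm below it: a pack on it stands 44 mm out. How far down the catch takes hold is hidden: 28 to 39 mm of travel, different each time; buffer 1 mm later, solid stop 2 mm after that. Let go from there, the pack rises about 10 mm and stays caught; let go earlier, it springs right up. Pressed again it pops up
- hammer: bystander: hammer lying beyond the units. Origin at its underside
- wrench: bystander: wrench lying beyond the units. Origin on the table under it
- paint_can: bystander: upright white can, 66 mm across, 150 mm high, beyond the units. Origin at the centre of its underside
Not all that is in view belongs to the job. Of the things like the pack, leave any that is orange; of the rest the larger one is meant.

How it is judged:
On the way:
1. pressed and let go, the pack has popped up in the charger and stands by itself, untouched by the robot (z of pack in the frame of charger between 0.053 and 0.065 m and horizontal distance between pack and charger below 0.008 m and contact force between pack and the fingers below 0.2 N and contact force between pack and the arm below 0.2 N), for 0.2 s.
At the end, for the whole second after the job is handed in: the pack stands upright (within 0.08 rad) and at rest in the tractor's bay, within 6 mm of the bay's axis, kept down by the catch: its underside 10 to 48 mm above the tractor's origin (top less than 33 mm above the mouth; not caught it would stand 44 mm out), released (horizontal distance between pack and tractor below 0.006 m and z of pack in the frame of tractor between 0.01 and 0.048 m and angle between pack's own z axis and vertical below 0.08 rad and linear speed of pack below 0.01 m/s); the robot touches nothing.
It fails at once if pack and charger pressed together with more than 36 N (contact force between pack and charger above 36 N).
It fails at once if pack and tractor pressed together with more than 36 N (contact force between pack and tractor above 36 N).
It fails at once if the robot presses on the charger or the tractor with more than 36 N (contact force between any of the fingers, the arm and charger above 36 N or contact force between any of the fingers, the arm and tractor above 36 N).
It fails at once if the pack is dropped or laid over (angle between pack's own z axis and vertical above 0.6 rad or height (world z) of pack below 0.006 m).
It fails at once if hammer, wrench or paint can moved by more than 30 mm (distance of any of hammer, wrench, paint_can from where it was at the start of the episode above 0.03 m).
It also fails if it takes over 58 s, if anything falls off the work surface, if the arm or the gripper's body presses on something with over 40 N, if the wrist force passes 120 N, or if a joint passes its speed limit or range.

ROBOT

A 6-joint arm with a two-finger parallel gripper is mounted at the origin on the work surface. World frame = base frame: x ahead of the robot, y to its left, z up, the work surface at z = 0. Lengths are in m, angles in rad, forces in N, time in s.
With the tool pointing down it reaches from about 0.275 to 1 m from the base axis. Payload 8.4 kg.
Tool frame: the origin (TCP) lies at the very end of the fingers, on their centre line; the grasp point (between the pads) lies 19 mm behind it; z points along the fingers, y is the direction in which the jaws open and shut (so a half turn about z gives the same grasp; the last joint's range is limited). The gripper opens to 85 mm and grips with 20 to 120 N. Pads are 22 mm wide; open, the fingers measure 114 mm over their backs; the gripper's body (76 mm by 85 mm) begins 54 mm behind the grasp point. The pads swing forward as they close: fully open they stand 13 mm farther back than shut.
Start: joints at [1.12, 0.353, 1.633, -0, 1.155, -0.002], TCP at [0.271, 0.563, 0.231] pointing down, gripper open.
Joint ranges: [-2.63, 2.63], [-0.92, 2.1], [0.06, 2.66], [-1.3, 4.44], [0, 2.69], [-3.02, 3.02]. Speed limits (rad/s): [2.22, 2.22, 2.79, 3.14, 3.14, 3.14].

INTERFACE

Orientations are given as a unit quaternion [x, y, z, w].
In Python, from rig import arm, snapshot, cut_out gives the robot as it stands. The module is installed in compiled form; this text tells all that it offers.
- The arm moves only by the shell command python3 -m creep 'ROWS' [OPENING] [FORCE]. ROWS is JSON, a list of rows, each an object of numbers: "tx", "ty", "tz": the shift along the tool's x, y, z in m; "wx", "wy", "wz": the turn, a rotation vector about the tool's x, y, z in rad. A call has 1 to 5 rows; each row is the pose to reach, as a shift and turn from the pose commanded when the call began, along the tool's axes at that moment; what a row does not reach only later rows make up. A row lasts 1/10 s, in which the tool goes at most 50 mm and 8.59 degrees, less where a joint would pass 70% of its speed; a pose out of reach is approached as far as the arm can. A call with a gripper value outside its range is refused whole. OPENING is the gripper's target within -1 to 1 (shut at 1, half-way at 0, fully open at -1), set as the call begins (- or left out, the last holds). The fingers move at their own pace and stop on an object; FORCE is the grip in N (left out, the last holds). Time passes only in rows, so rows that repeat a pose let the fingers close. It gives the time, the measured TCP pose, the force and the opening at its end, in the units of the state.
- arm.observe(): the state, without advancing time (a new reading comes with each control period).
- snapshot(name): name is "scene" or "top" or "wrist"; returns a dict with "image" (420x560x3 uint8, red, green, blue), "depth" (420x560 float32, m along the optical axis (not along the pixel's ray), 0 where there is no reading), "fx", "fy", "cx", "cy" (pixels), "extrinsics" (4x4, takes a point from camera to world coordinates); the wrist camera has in their place "tool_from_camera" (4x4, takes a point from camera to tool coordinates, whose origin is the TCP and whose axes are the flange's). Camera axes: x right, y up, looking along -z (the intrinsics and any distortion apply to the point x, -y, -z); pixel columns grow to the right and rows downward; lengths in m; the calibration is good to about 2 mm. The wrist camera is an equidistant fisheye: a pixel r from the principal point sees the ray r / f radians off the axis. A picture is of the moment at which its call begins: read the wrist's pose just before it.
- arm.hand_in(): hands the job in, once; it reports no verdict.
Trained networks look in the newest picture that a camera, given by its name, has taken for a name from the list of things; names that differ only in an ending like _2 or _b are one class to them, and where a whole thing is asked for, a point or a joint stands for the part that bears it (a point fixed in the world has none). Each returns a list of dicts, best first, with "confidence" (0 to 1); they miss things now and then, are a little off and sometimes report something else, mostly with a low value. They report only what shows in the picture. A call takes as long as a camera call. They do not tell look-alikes from the thing itself.
- cut_out(thing, camera): "region" (420x560 bool, what is visible of it) and "xy" ([column, row] in pixels, amid what is visible of it).
The state is a dict: "clock": time; "q": joint angles; "dq": joint speeds; "joint_efforts": joint torques, N m; "tcp_pos": TCP position; "eef_rot": TCP orientation; "wrist_force": force on the tool from outside, world axes, zero at the start; "moment": the same for the moment, N m; "opening": opening from 0.0 (shut) to 1.0 (fully open).
Only numpy, scipy, OpenCV 4.12 (cv2) and the standard library are available. Lean on these libraries where they do the work, as an engineer would, in place of code of your own. Each camera call takes 0.05 s, during which the arm holds its last target.

## Working session

There is one attempt and no reset: what is moved stays moved. The work goes in short steps, Python scripts to look and compute and a shell command to move; the robot and the scene stay as the last step left them, time stands still between calls to the robot, and variables do not carry over. Pictures are saved under pics/ and viewed, and the job is handed in when it is done.

```bash
mkdir -p pics
cat > h.py <<'E'
import numpy as np, cv2
from rig import arm, snapshot, cut_out
def save(s,n): cv2.imwrite('pics/'+n+'.png', s['image'][:,:,::-1])
def pts(s,mask=None):
    d=s['depth']; v,u=np.mgrid[0:d.shape[0],0:d.shape[1]]
    m=(d>0) if mask is None else (mask&(d>0))
    z=d[m]; x=(u[m]-s['cx'])/s['fx']*z; y=-(v[m]-s['cy'])/s['fy']*z
    P=np.c_[x,y,-z]; E=np.array(s['extrinsics'])
    return P@E[:3,:3].T+E[:3,3]
E
python3 - <<'E'
from h import *
for c in ('scene','top'):
    s=snapshot(c); save(s,c+'0'); print(c,s['fx'],s['cx'],s['cy'],np.round(s['extrinsics'],3).tolist(), [k for k in s])
    for t in ('pack','charger','tractor','charger_bay','tractor_bay','paint_can'):
        for r in cut_out(t,c):
            m=np.array(r['region']); p=pts(s,m)
            print(t,round(r['confidence'],2),np.round(r['xy']),m.sum(),np.round(np.median(p,0),3) if len(p) else None, np.round(np.percentile(p,98,axis=0),3) if len(p) else '')
print(arm.observe())
E
```

```text
scene 417.18051256594305 271.0205879181414 207.3641888008166 [[-0.846, -0.323, 0.423, 0.942], [0.532, -0.541, 0.652, 0.567], [0.018, 0.777, 0.63, 0.589], [0.0, 0.0, 0.0, 1.0]] ['image', 'depth', 'fx', 'fy', 'cx', 'cy', 'extrinsics']
pack 0.71 [304. 214.] 549 [0.531 0.057 0.05 ] [0.543 0.072 0.061]
pack 0.61 [411. 236.] 1622 [0.402 0.22  0.056] [0.409 0.243 0.082]
pack 0.59 [340. 225.] 1062 [0.548 0.187 0.115] [0.572 0.204 0.118]
charger 0.6 [337. 257.] 5593 [0.577 0.212 0.071] [0.611 0.239 0.097]
tractor 0.69 [252. 162.] 5060 [ 0.531 -0.138  0.047] [ 0.618 -0.079  0.097]
charger_bay 0.96 [338. 258.] 5465 [0.578 0.213 0.072] [0.611 0.239 0.097]
tractor_bay 0.67 [255. 164.] 4981 [ 0.531 -0.138  0.047] [ 0.617 -0.079  0.097]
paint_can 0.95 [282. 357.] 4528 [0.772 0.337 0.127] [0.793 0.353 0.152]
top 499.02031575153046 286.0372930362502 204.2824841451925 [[-0.0, 0.997, -0.076, 0.483], [-1.0, 0.0, 0.009, 0.038], [0.009, 0.076, 0.997, 1.298], [0.0, 0.0, 0.0, 1.0]] ['image', 'depth', 'fx', 'fy', 'cx', 'cy', 'extrinsics']
pack 0.97 [224. 218.] 544 [0.54  0.176 0.115] [0.571 0.204 0.12 ]
pack
[... 608 characters left out ...]
51 0.308 0.146] [0.787 0.345 0.154]
{'clock': 0.7, 'q': array([ 1.11957647e+00,  3.52973716e-01,  1.63336428e+00,  8.30885697e-06,
        1.15519121e+00, -2.40325610e-03]), 'dq': array([ 0.00082341, -0.00031769, -0.00064781, -0.00058475, -0.00046259,
       -0.0011104 ]), 'joint_efforts': array([ 5.95107049e-04, -6.05007577e+01, -3.42387807e+01, -3.20295712e-04,
        8.99457664e-04, -4.82638075e-05]), 'tcp_pos': array([0.27119908, 0.56312642, 0.23131271]), 'eef_rot': array([2.22531173e-01, 9.74925575e-01, 3.17630439e-05, 3.42962998e-06]), 'wrist_force': array([-0.84708754,  0.24593842, -1.50860153]), 'moment': array([-0.02280666,  0.02437865, -0.00509965]), 'opening': 1.0004143549716666}
```

View pics/scene0.png

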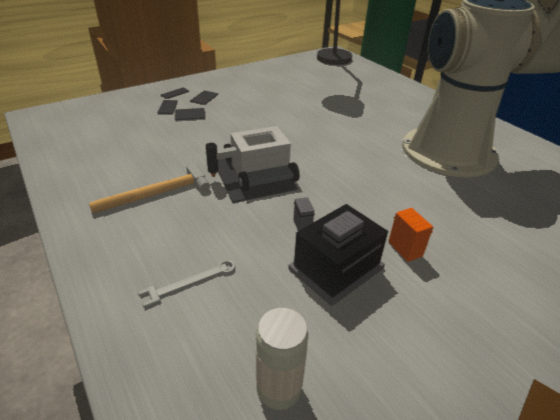

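View pics/top0.png

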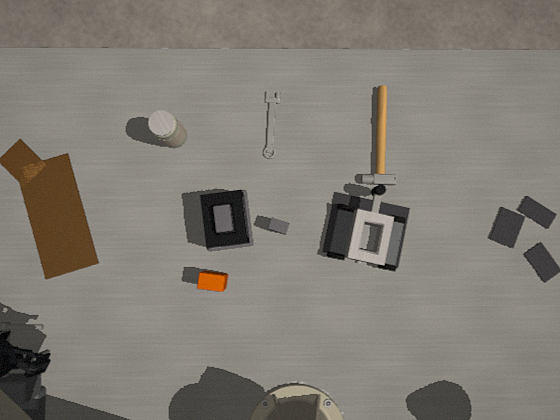

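Pack candidates in the top view are the grey block in the charger at (224,218), a small grey block at (275,225) and an orange one at (211,280). The one in the charger fits: it is grey, the larger of the two grey ones, and caught in the bay. I'll confirm this in a crop and measure poses.

Run:
```python
from h import *
s=snapshot('top')
im=s['image'][:,:,::-1]
a=cv2.resize(im[175:300,175:300],(400,400),interpolation=cv2.INTER_CUBIC);b=cv2.resize(im[175:300,310:435],(400,400),interpolation=cv2.INTER_CUBIC)
cv2.imwrite('pics/crop1.png',np.hstack([a,b]))
P=pts(s)
def rect(sel,n):
    q=sel[:,:2].astype(np.float32); (c,wh,ang)=cv2.minAreaRect(q*1000); print(n,len(q),np.round(c,1),np.round(wh,1),round(ang,1),'zmed',np.round(np.median(sel[:,2]),4),'cen',np.round(np.mean(q,0),4))
near=lambda c,r:(np.abs(P[:,:2]-c)<r).all(1)
for c,n in (((.54,.165),'charger'),((.50,-.14),'tractor')):
    m=near(c,.09); z=P[:,2]
    print(np.histogram(z[m],bins=np.arange(0,.14,.005)))
    rect(P[m&(z>.088)&(z<.102)],n+' top')
m=near((.54,.17),.05)&(P[:,2]>.108); rect(P[m],'pack top')
# scene-based too
s2=snapshot('scene'); P=pts(s2); z=P[:,2]
rect(P[near((.54,.165),.09)&(z>.09)&(z<.101)],'ch scene'); rect(P[near((.54,.17),.05)&(z>.112)],'pack scene'); rect(P[near((.5,-.14),.085)&(z>.09)&(z<.101)],'tr scene')
```

```text
(array([859, 149, 197,  20,   2,  10,  11,   9,   4,   2,   4,   6,   6,
        12,  38,  17,  16,  72, 972, 679,  20,  14, 200, 237,   9,   0,
         0,   0]), array([0.   , 0.005, 0.01 , 0.015, 0.02 , 0.025, 0.03 , 0.035, 0.04 ,
       0.045, 0.05 , 0.055, 0.06 , 0.065, 0.07 , 0.075, 0.08 , 0.085,
       0.09 , 0.095, 0.1  , 0.105, 0.11 , 0.115, 0.12 , 0.125, 0.13 ,
       0.135, 0.14 ]))
charger top 1717 [539.6 177.8] [129.8 100.5] 7.5 zmed 0.0944 cen [0.5395 0.1775]
(array([859, 264,  10,   0,   3,  27, 272, 476, 131, 140,  86, 261, 108,
        46,  57, 101,  48,  94, 839, 436,   7,   0,   0,   0,   0,   0,
         0,   0]), array([0.   , 0.005, 0.01 , 0.015, 0.02 , 0.025, 0.03 , 0.035, 0.04 ,
       0.045, 0.05 , 0.055, 0.06 , 0.065, 0.07 , 0.075, 0.08 , 0.085,
       0.09 , 0.095, 0.1  , 0.105, 0.11 , 0.115, 0.12 , 0.125, 0.13 ,
       0.135, 0.14 ]))
tractor top 1346 [ 495.7 -177.3] [ 91.1 119.9] 77.7 zmed 0.0939 cen [ 0.4956 -0.177 ]
pack top 453 [539.6 177.6] [63.8 40.3] 7.3 zmed 0.1152 cen [0.5395 0.1774]
ch scene 2215 [538.  177.7] [132.7 102.4] 7.7 zmed 0.0953 cen [0.5472 0.1869]
pack scene 596 [538.8 179.3] [65.2 40.4] 8.3 zmed 0.1162 cen [0.5409 0.1809]
tr scene 825 [ 494.3 -176.9] [ 96.  120.5] 77.7 zmed 0.0952 cen [ 0.496  -0.1721]
```

View pics/crop1.png

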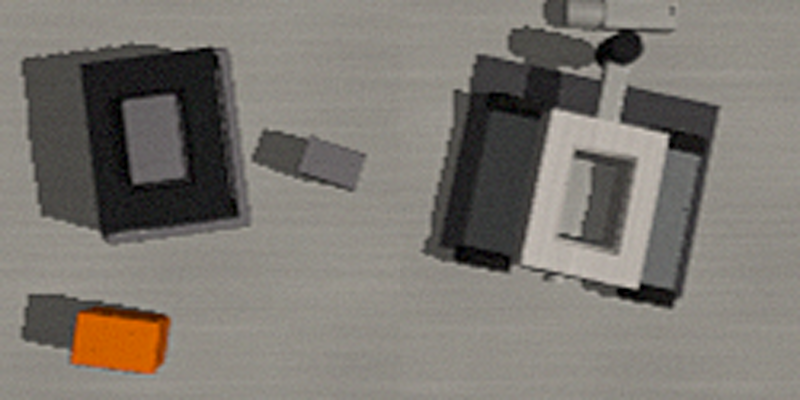

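The crop confirms it: the pack is the grey block in the charger (left half), the smaller grey one and the orange one are look-alikes, and the tractor bay (right) is empty. I'll shut the fingers and move above the pack.

```bash
python3 -m creep '[{"tx":-0.041,"ty":-0.023},{"tx":-0.082,"ty":-0.046},{"tx":-0.123,"ty":-0.069},{"tx":-0.164,"ty":-0.092},{"tx":-0.205,"ty":-0.115}]' 1 40
python3 -m creep '[{"tx":-0.041,"ty":-0.023,"wz":-0.12},{"tx":-0.082,"ty":-0.046,"wz":-0.24},{"tx":-0.123,"ty":-0.069,"wz":-0.36},{"tx":-0.164,"ty":-0.092,"wz":-0.48},{"tx":-0.2045,"ty":-0.116,"wz":-0.58}]'
python3 - <<'E'
from h import *
o=arm.observe();print(o['clock'],o['tcp_pos'],o['eef_rot'],o['wrist_force'],o['opening'],o['q'])
from scipy.spatial.transform import Rotation as R
print(R.from_quat(o['eef_rot']).as_matrix().round(3))
E
```

```text
0.8 [0.27116638 0.56310301 0.23128063] [ 2.22537297e-01  9.74924177e-01 -7.25211279e-06 -1.01097671e-05] [-0.02843159  0.32826856  0.88510981] 0.9984176369207419 [ 1.11960237e+00  3.52991883e-01  1.63341263e+00  1.79703847e-05
  1.15520682e+00 -2.36869343e-03]
[[-0.901  0.434 -0.   ]
 [ 0.434  0.901 -0.   ]
 [ 0.    -0.    -1.   ]]invalid input
invalid input
```

```bash
python3 -m creep '[{"tx":-0.041,"ty":-0.023,"tz":0,"wx":0,"wy":0,"wz":0},{"tx":-0.082,"ty":-0.046,"tz":0,"wx":0,"wy":0,"wz":0},{"tx":-0.123,"ty":-0.069,"tz":0,"wx":0,"wy":0,"wz":0},{"tx":-0.164,"ty":-0.092,"tz":0,"wx":0,"wy":0,"wz":0},{"tx":-0.205,"ty":-0.115,"tz":0,"wx":0,"wy":0,"wz":0}]' 1 40
```

```text
clock: 1.3
tcp_pos: [0.4068, 0.369, 0.2315]
eef_rot: [0.222, 0.975, 0.0, 0.0]
wrist_force: [0.6, 0.5, 0.3]
opening: 0.142
```

```bash
python3 -m creep '[{"tx":-0.041,"ty":-0.023,"tz":0,"wx":0,"wy":0,"wz":-0.12},{"tx":-0.082,"ty":-0.046,"tz":0,"wx":0,"wy":0,"wz":-0.24},{"tx":-0.123,"ty":-0.069,"tz":0,"wx":0,"wy":0,"wz":-0.36},{"tx":-0.164,"ty":-0.092,"tz":0,"wx":0,"wy":0,"wz":-0.48},{"tx":-0.2045,"ty":-0.116,"tz":0.03,"wx":0,"wy":0,"wz":-0.58}]'
cat >> h.py <<'E'
from scipy.spatial.transform import Rotation as R
def st():
    o=arm.observe();M=R.from_quat(o['eef_rot']).as_matrix()
    print('t',round(o['clock'],2),'p',o['tcp_pos'].round(4),'yaw_y',round(np.degrees(np.arctan2(M[1,1],M[0,1])),1),'zax',M[:,2].round(3),'F',o['wrist_force'].round(1),'op',round(o['opening'],3))
    return o,M
def rel(x,y,z=None,yaw=None):
    o,M=st(); d=np.array([x,y,o['tcp_pos'][2] if z is None else z])-o['tcp_pos']
    print('tool shift',(M.T@d).round(4), '' if yaw is None else ('wz',-round(float(np.radians(yaw)-np.arctan2(M[1,1],M[0,1])),4)))
E
python3 -c "
from h import *
rel(.5396,.1777,.12,97.5)"
```

```text
clock: 1.8
tcp_pos: [0.5407, 0.1803, 0.2075]
eef_rot: [-0.068, 0.998, 0.001, 0.003]
wrist_force: [1.0, 1.3, 0.1]
opening: 0.001
t 1.8 p [0.5407 0.1803 0.2075] yaw_y 97.8 zax [ 0.007  0.002 -1.   ] F [1.  1.3 0.1] op 0.001
tool shift [ 0.002  -0.0025  0.0875] ('wz', 0.0047)
```

```bash
python3 -m creep '[{"tx":0,"ty":0,"tz":0.025,"wx":0,"wy":0,"wz":0},{"tx":0,"ty":0,"tz":0.05,"wx":0,"wy":0,"wz":0},{"tx":0,"ty":0,"tz":0.07,"wx":0,"wy":0,"wz":0},{"tx":0,"ty":0,"tz":0.08,"wx":0,"wy":0,"wz":0},{"tx":0,"ty":0,"tz":0.08,"wx":0,"wy":0,"wz":0}]'
python3 -c "
from h import *
rel(.5396,.1777,.116,97.5)"
```

```text
clock: 2.3
tcp_pos: [0.5364, 0.1812, 0.1233]
eef_rot: [-0.066, 0.998, -0.0, -0.001]
wrist_force: [-1.5, 0.5, 0.4]
opening: 0.001
t 2.3 p [0.5364 0.1812 0.1233] yaw_y 97.5 zax [-0.002 -0.001 -1.   ] F [-1.5  0.5  0.4] op 0.001
tool shift [-0.0027 -0.0039  0.0073] ('wz', 0.0003)
```

```bash
python3 -m creep '[{"tx":-0.001,"ty":-0.0013,"tz":0.002,"wx":0,"wy":0,"wz":0},{"tx":-0.002,"ty":-0.0026,"tz":0.004,"wx":0,"wy":0,"wz":0},{"tx":-0.003,"ty":-0.0039,"tz":0.0055,"wx":0,"wy":0,"wz":0},{"tx":-0.003,"ty":-0.0039,"tz":0.007,"wx":0,"wy":0,"wz":0},{"tx":-0.003,"ty":-0.0039,"tz":0.0085,"wx":0,"wy":0,"wz":0}]'
python3 -m creep '[{"tx":0,"ty":0,"tz":0.0012,"wx":0,"wy":0,"wz":0},{"tx":0,"ty":0,"tz":0.0024,"wx":0,"wy":0,"wz":0},{"tx":0,"ty":0,"tz":0.0036,"wx":0,"wy":0,"wz":0},{"tx":0,"ty":0,"tz":0.0048,"wx":0,"wy":0,"wz":0}]'
```

```text
clock: 2.8
tcp_pos: [0.5409, 0.178, 0.1162]
eef_rot: [-0.066, 0.998, 0.0, 0.0]
wrist_force: [-0.8, 0.2, -0.4]
opening: -0.007
clock: 3.2
tcp_pos: [0.5408, 0.178, 0.1119]
eef_rot: [-0.066, 0.998, 0.0, 0.0]
wrist_force: [-2.6, -1.6, 9.3]
opening: 0.003
```

```bash
python3 -m creep '[{"tx":0,"ty":0,"tz":0.0012,"wx":0,"wy":0,"wz":0},{"tx":0,"ty":0,"tz":0.0024,"wx":0,"wy":0,"wz":0},{"tx":0,"ty":0,"tz":0.0035,"wx":0,"wy":0,"wz":0},{"tx":0,"ty":0,"tz":0.0045,"wx":0,"wy":0,"wz":0}]'
```

```text
clock: 3.6
tcp_pos: [0.5408, 0.178, 0.1074]
eef_rot: [-0.066, 0.998, 0.0, 0.0]
wrist_force: [-3.3, -1.9, 9.8]
opening: 0.008
```

```bash
python3 -m creep '[{"tx":0,"ty":0,"tz":0.0005,"wx":0,"wy":0,"wz":0}]'
```

```text
clock: 3.7
tcp_pos: [0.5408, 0.178, 0.1069]
eef_rot: [-0.066, 0.998, 0.0, 0.0]
wrist_force: [-2.0, -1.2, 9.3]
opening: -0.0
```

```bash
python3 -m creep '[{"tx":0,"ty":0,"tz":0.0008,"wx":0,"wy":0,"wz":0},{"tx":0,"ty":0,"tz":0.0014,"wx":0,"wy":0,"wz":0}]'
python3 -m creep '[{"tx":0,"ty":0,"tz":0.0005,"wx":0,"wy":0,"wz":0}]'
```

```text
clock: 3.9
tcp_pos: [0.5408, 0.178, 0.1055]
eef_rot: [-0.066, 0.998, 0.0, 0.0]
wrist_force: [-3.0, -0.7, 9.5]
opening: 0.003
clock: 4.0
tcp_pos: [0.5408, 0.178, 0.105]
eef_rot: [-0.066, 0.998, 0.0, 0.0]
wrist_force: [-2.9, -0.5, 8.8]
opening: -0.001
```

```bash
python3 -m creep '[{"tx":0,"ty":0,"tz":0.0005,"wx":0,"wy":0,"wz":0}]'
python3 -m creep '[{"tx":0,"ty":0,"tz":0.0005,"wx":0,"wy":0,"wz":0}]'
```

```text
clock: 4.1
tcp_pos: [0.5409, 0.178, 0.1046]
eef_rot: [-0.066, 0.998, 0.0, 0.0]
wrist_force: [-2.7, -1.3, 11.3]
opening: -0.001
clock: 4.2
tcp_pos: [0.5409, 0.178, 0.1043]
eef_rot: [-0.066, 0.998, 0.0, 0.0]
wrist_force: [-4.0, -1.2, 14.2]
opening: 0.003
```

```bash
python3 -m creep '[{"tx":0,"ty":0,"tz":0.0005,"wx":0,"wy":0,"wz":0}]'
python3 -m creep '[{"tx":0,"ty":0,"tz":-0.002,"wx":0,"wy":0,"wz":0},{"tx":0,"ty":0,"tz":-0.007,"wx":0,"wy":0,"wz":0},{"tx":0,"ty":0,"tz":-0.017,"wx":0,"wy":0,"wz":0},{"tx":0,"ty":0,"tz":-0.032,"wx":0,"wy":0,"wz":0},{"tx":0,"ty":0,"tz":-0.055,"wx":0,"wy":0,"wz":0}]'
python3 -m creep '[{"tx":0,"ty":0,"tz":-0.03,"wx":0,"wy":0,"wz":0},{"tx":0,"ty":0,"tz":-0.06,"wx":0,"wy":0,"wz":0},{"tx":0,"ty":0,"tz":-0.07,"wx":0,"wy":0,"wz":0}]' -1
python3 - <<'E'
from h import *
st(); s=snapshot('scene'); save(s,'scene1')
for r in cut_out('pack','scene'):
    p=pts(s,np.array(r['region'])); print(r['confidence'],r['xy'],p.mean(0).round(3),np.percentile(p,98,axis=0).round(4))
E
```

```text
clock: 4.3
tcp_pos: [0.5409, 0.1781, 0.104]
eef_rot: [-0.066, 0.998, 0.0, 0.0]
wrist_force: [-3.6, -1.5, 16.1]
opening: -0.001
clock: 4.8
tcp_pos: [0.5398, 0.1777, 0.1576]
eef_rot: [-0.066, 0.998, -0.0, -0.001]
wrist_force: [0.3, -0.7, -0.0]
opening: -0.0
clock: 5.1
tcp_pos: [0.5421, 0.1784, 0.2311]
eef_rot: [-0.066, 0.998, 0.001, 0.002]
wrist_force: [-0.2, -0.1, 0.6]
opening: 0.505
t 5.1 p [0.5421 0.1784 0.2311] yaw_y 97.5 zax [ 0.004  0.001 -1.   ] F [-0.2 -0.1  0.6] op 0.505
0.81 [301.1, 213.4] [0.53  0.053 0.046] [0.543  0.0718 0.0612]
0.66 [407.9, 234.2] [0.396 0.216 0.053] [0.4092 0.2428 0.0817]
0.64 [340.3, 226.2] [0.547 0.187 0.122] [0.572  0.2016 0.1374]
```

View pics/scene1.png

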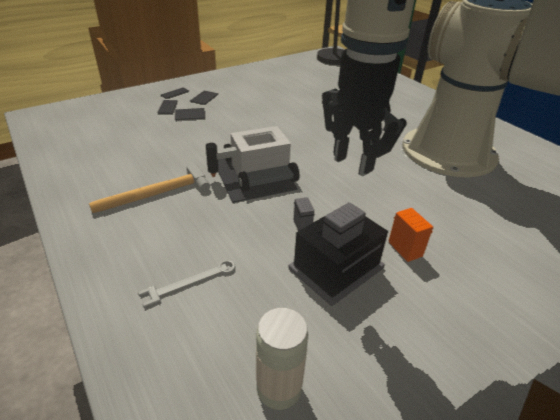

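The picture shows the pack standing tall in the charger at about (345,222) with its top at about 0.138, clear of the gripper. Next I'll grasp it.

```bash
python3 -m creep '[{"tx":0,"ty":0,"tz":0.02,"wx":0,"wy":0,"wz":0},{"tx":0,"ty":0,"tz":0.05,"wx":0,"wy":0,"wz":0},{"tx":0,"ty":0,"tz":0.08,"wx":0,"wy":0,"wz":0},{"tx":0,"ty":0,"tz":0.105,"wx":0,"wy":0,"wz":0},{"tx":0,"ty":0,"tz":0.12,"wx":0,"wy":0,"wz":0}]' -1
python3 -m creep '[{"tx":0,"ty":0,"tz":0.003,"wx":0,"wy":0,"wz":0},{"tx":0,"ty":0,"tz":0.003,"wx":0,"wy":0,"wz":0}]' -1
python3 -c "
from h import *
rel(.5396,.1777,.105,97.5)"
```

```text
clock: 5.7
tcp_pos: [0.5383, 0.1772, 0.1038]
eef_rot: [-0.066, 0.998, -0.001, -0.003]
wrist_force: [0.2, 0.5, 0.3]
opening: 0.999
clock: 5.9
tcp_pos: [0.5397, 0.1776, 0.1034]
eef_rot: [-0.066, 0.998, -0.0, -0.001]
wrist_force: [-0.2, 0.5, 0.6]
opening: 1.002
t 5.9 p [0.5397 0.1776 0.1034] yaw_y 97.5 zax [-0.002 -0.001 -1.   ] F [-0.2  0.5  0.6] op 1.002
tool shift [ 0.0001  0.0001 -0.0016] ('wz', 0.0003)
```

```bash
python3 -m creep '[{"tx":0,"ty":0,"tz":0,"wx":0,"wy":0,"wz":0},{"tx":0,"ty":0,"tz":0,"wx":0,"wy":0,"wz":0},{"tx":0,"ty":0,"tz":0,"wx":0,"wy":0,"wz":0},{"tx":0,"ty":0,"tz":0,"wx":0,"wy":0,"wz":0},{"tx":0,"ty":0,"tz":0,"wx":0,"wy":0,"wz":0}]' 1 30
```

```text
clock: 6.4
tcp_pos: [0.5411, 0.1781, 0.1054]
eef_rot: [-0.066, 0.998, 0.0, 0.001]
wrist_force: [-0.4, 0.9, 4.4]
opening: 0.465
```

```bash
python3 -m creep '[{"tx":0,"ty":0,"tz":0,"wx":0,"wy":0,"wz":0},{"tx":0,"ty":0,"tz":-0.003,"wx":0,"wy":0,"wz":0},{"tx":0,"ty":0,"tz":-0.008,"wx":0,"wy":0,"wz":0},{"tx":0,"ty":0,"tz":-0.014,"wx":0,"wy":0,"wz":0},{"tx":0,"ty":0,"tz":-0.02,"wx":0,"wy":0,"wz":0}]' - 50
```

```text
clock: 6.9
tcp_pos: [0.5404, 0.1778, 0.1249]
eef_rot: [-0.066, 0.998, -0.0, -0.0]
wrist_force: [-0.7, 0.2, -4.1]
opening: 0.459
```

```bash
python3 -m creep '[{"tx":0,"ty":0,"tz":-0.012,"wx":0,"wy":0,"wz":0},{"tx":0,"ty":0,"tz":-0.03,"wx":0,"wy":0,"wz":0},{"tx":0,"ty":0,"tz":-0.05,"wx":0,"wy":0,"wz":0},{"tx":0,"ty":0,"tz":-0.07,"wx":0,"wy":0,"wz":0},{"tx":0,"ty":0,"tz":-0.085,"wx":0,"wy":0,"wz":0}]'
python3 - <<'E'
from h import *
rel(.4957,-.1773,.21,77.7)
s=snapshot('scene'); save(s,'scene2')
s=snapshot('top'); P=pts(s)
E
```

```text
clock: 7.4
tcp_pos: [0.541, 0.178, 0.2119]
eef_rot: [-0.066, 0.998, 0.0, 0.001]
wrist_force: [-0.0, 0.1, -4.2]
opening: 0.463
t 7.4 p [0.541  0.178  0.2119] yaw_y 97.5 zax [ 0.002  0.    -1.   ] F [-0.   0.1 -4.2] op 0.463
tool shift [ 0.0914 -0.3463  0.0016] ('wz', 0.3459)
```

View pics/scene2.png

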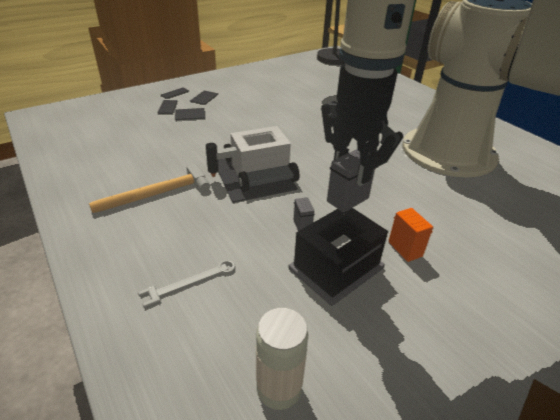

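The picture shows the pack held upright at (350,180), with the charger bay empty at (342,243). I'll carry it over to the tractor.

```bash
python3 -m creep '[{"tx":0.005,"ty":-0.019,"tz":0,"wx":0,"wy":0,"wz":0},{"tx":0.014,"ty":-0.053,"tz":0,"wx":0,"wy":0,"wz":0},{"tx":0.0235,"ty":-0.089,"tz":0,"wx":0,"wy":0,"wz":0},{"tx":0.033,"ty":-0.125,"tz":0,"wx":0,"wy":0,"wz":0},{"tx":0.0425,"ty":-0.161,"tz":0,"wx":0,"wy":0,"wz":0}]'
python3 -m creep '[{"tx":0.0095,"ty":-0.036,"tz":0,"wx":0,"wy":0,"wz":0.07},{"tx":0.019,"ty":-0.072,"tz":0,"wx":0,"wy":0,"wz":0.15},{"tx":0.0285,"ty":-0.108,"tz":0,"wx":0,"wy":0,"wz":0.23},{"tx":0.038,"ty":-0.144,"tz":0,"wx":0,"wy":0,"wz":0.3},{"tx":0.045,"ty":-0.17,"tz":0,"wx":0,"wy":0,"wz":0.346}]'
python3 -m creep '[{"tx":0,"ty":0,"tz":0,"wx":0,"wy":0,"wz":0},{"tx":0,"ty":0,"tz":0,"wx":0,"wy":0,"wz":0},{"tx":0,"ty":0,"tz":0,"wx":0,"wy":0,"wz":0}]'
python3 - <<'E'
from h import *
rel(.4957,-.1773,.15,77.7)
for c in('scene','top','wrist'):
    s=snapshot(c); save(s,c+'3')
    if c=='scene':
        for r in cut_out('pack',c):
            p=pts(s,np.array(r['region'])); print(r['confidence'],r['xy'],p.mean(0).round(3),np.percentile(p,[2,98],axis=0).round(4))
        np.savez('s3.npz',P=pts(s))
    if c=='wrist': print({k:np.round(v,4).tolist() for k,v in s.items() if k not in('image','depth')}); np.savez('w3.npz',**s)
    for r in cut_out('pack',c): print(c,r['confidence'],r['xy'],r['region'].sum())
E
python3 -c "
import cv2,numpy as np
cv2.imwrite('pics/m3.png',np.vstack([np.hstack([cv2.resize(cv2.imread('pics/scene3.png')[20:230,150:430],(400,300)),cv2.resize(cv2.imread('pics/top3.png')[100:310,250:530],(400,300))]),cv2.resize(cv2.imread('pics/wrist3.png'),(400,300)).repeat(2,axis=1)[:, :800]]))"
```

```text
clock: 8.0
tcp_pos: [0.5188, 0.0115, 0.2092]
eef_rot: [-0.066, 0.998, -0.0, -0.0]
wrist_force: [0.2, 0.4, -4.7]
opening: 0.462
clock: 8.5
tcp_pos: [0.4963, -0.1636, 0.2092]
eef_rot: [0.109, 0.994, -0.0, -0.0]
wrist_force: [-0.6, 0.5, -3.1]
opening: 0.458
clock: 8.8
tcp_pos: [0.497, -0.1609, 0.2094]
eef_rot: [0.107, 0.994, 0.0, -0.0]
wrist_force: [-0.2, 0.8, -3.2]
opening: 0.459
t 8.8 p [ 0.497  -0.1609  0.2094] yaw_y 77.7 zax [-0.001  0.001 -1.   ] F [-0.2  0.8 -3.2] op 0.459
tool shift [-0.0023 -0.0163  0.0594] ('wz', 0.0007)
0.93 [409.3, 232.4] [0.396 0.217 0.052] [[0.3683 0.1786 0.0025]
 [0.4092 0.2429 0.0815]]
0.69 [302.1, 214.7] [0.529 0.052 0.043] [[5.064e-01 9.800e-03 2.000e-04]
 [5.432e-01 7.220e-02 6.110e-02]]
0.67 [260.3, 99.1] [ 0.504 -0.146  0.205] [[ 0.4696 -0.1787  0.1665]
 [ 0.5286 -0.1336  0.2437]]
0.46 [154.8, 190.8] [ 0.751 -0.212  0.02 ] [[ 0.6364 -0.2457  0.0054]
 [ 0.8838 -0.1692  0.0277]]
scene 0.93 [409.3, 232.4] 1650
scene 0.69 [302.1, 214.7] 558
scene 0.67 [260.3, 99.1] 1033
scene 0.46 [154.8, 190.8] 1439
top 0.86 [211.2, 281.6] 581
top 0.66 [363.0, 240.9] 61
top 0.46 [277.2, 230.4] 253
{'fx': 325.1923, 'fy': 325.1923, 'cx': 278.4495, 'cy': 209.4732, 'tool_from_camera': [[0.001, 0.9616, 0.2744, 0.0689], [1.0, -0.0007, -0.0009, 0.0002], [-0.0007, 0.2744, -0.9616, -0.1436], [0.0, 0.0, 0.0, 1.0]]}
wrist 0.74 [463.9, 174.9] 1638
wrist 0.65 [279.1, 263.8] 16571
wrist 0.57 [535.9, 48.1] 1682
```

View pics/m3.png

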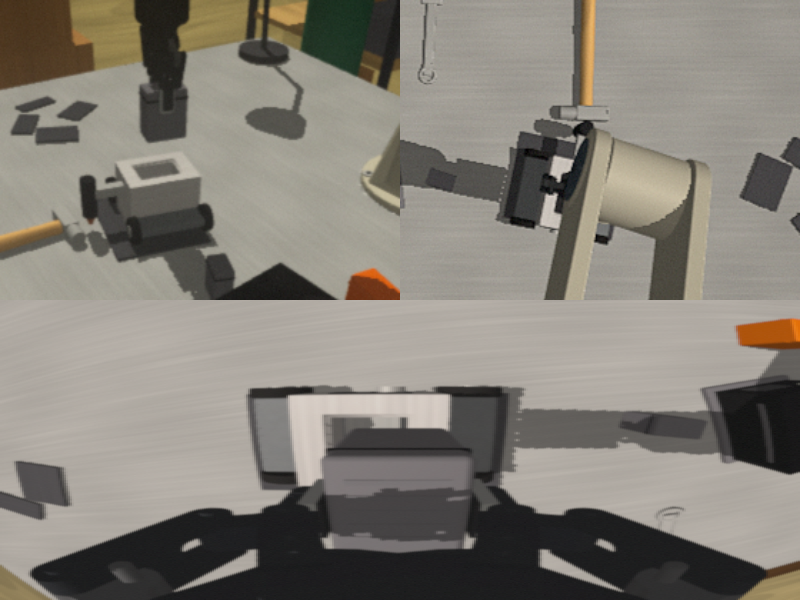

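View pics/wrist3.png

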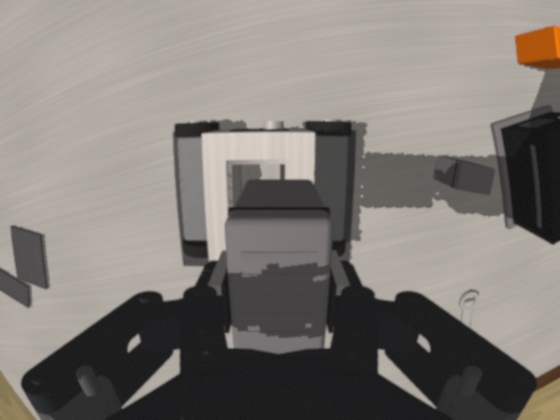

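The wrist view shows the pack gripped square at (279,265) and the tractor bay behind it at (257,180). I'll measure both from the wrist depth.

```bash
cat >> h.py <<'E'
def wpts(s):
    d=np.array(s['depth']); v,u=np.mgrid[0:d.shape[0],0:d.shape[1]]
    a=(u-s['cx'])/s['fx']; b=(v-s['cy'])/s['fy']; th=np.hypot(a,b); k=np.where(th>1e-6,np.tan(th)/np.maximum(th,1e-6),1)
    P=np.stack([a*k*d,-b*k*d,-d],-1); T=np.array(s['tool_from_camera'])
    return P@T[:3,:3].T+T[:3,3], (d>0)&(th<1.2)
E
python3 - <<'E'
from h import *
s=snapshot('wrist'); P,ok=wpts(s); o,M=st(); tcp=o['tcp_pos']
rs=cut_out('pack','wrist')
for r in rs:
    m=np.array(r['region'])&ok
    if r['region'].sum()<5000: continue
    p=P[m]; print('pack tool pct',np.percentile(p,[1,5,50,95,99],axis=0).round(4).tolist())
    np.save('pk.npy',p)
    zb=[]
    f=p[p[:,0]>np.percentile(p[:,0],50)-.004]
    # near face plane fit
    sel=p[(np.abs(p[:,1])<.015)&(p[:,0]>.025)]
    A=np.c_[sel[:,1:],np.ones(len(sel))]; c=np.linalg.lstsq(A,sel[:,0],rcond=None)[0]; print('face x= a y + b z +c',c.round(4),'z range',sel[:,2].min().round(4),sel[:,2].max().round(4), 'y',p[p[:,0]>.025][:,1].min().round(4),p[p[:,0]>.025][:,1].max().round(4))
W=P@M.T+tcp
m=ok&(W[...,2]>.088)&(W[...,2]<.102)&(np.abs(W[...,0]-.5)<.09)&(np.abs(W[...,1]+.177)<.09)
w=W[m]; t=P[m]; print(len(w),'z',np.median(w[:,2]))
print('tool ext of tractor top',np.percentile(t,[0.5,99.5],axis=0).round(4).tolist())
print(cv2.minAreaRect((w[:,:2]*1000).astype(np.float32)))
E
```

```text
t 9.2 p [ 0.4973 -0.1613  0.2097] yaw_y 77.7 zax [ 0.  0. -1.] F [-0.7 -0.1 -4.3] op 0.46
pack tool pct [[-0.0243, -0.0191, -0.0358], [-0.02, -0.0172, -0.0353], [0.0161, 0.0002, -0.0341], [0.0344, 0.0177, 0.0149], [0.0345, 0.0196, 0.0415]]
face x= a y + b z +c [0.0026 0.072  0.0335] z range -0.0363 0.0433 y -0.02 0.0206
6195 z 0.09582624834735529
tool ext of tractor top [[-0.047, -0.0609, 0.112], [0.0588, 0.0286, 0.1185]]
((489.90704345703125, -176.17868041992188), (90.68856811523438, 110.419189453125), 77.7488021850586)
```

Run:
```python
from h import *
p=np.load('pk.npy')
for lo in np.arange(-.036,.045,.006):
    q=p[(p[:,2]>=lo)&(p[:,2]<lo+.006)&(np.abs(p[:,1])<.015)]
    if len(q): print(round(lo,3),len(q),np.percentile(q[:,0],[10,50,90,98]).round(4))
    q=p[(p[:,2]>=lo)&(p[:,2]<lo+.006)&(p[:,0]>.025)]
    if len(q): print('    y',np.percentile(q[:,1],[1,99]).round(4))
s=np.load('s3.npz')['P']
m=(np.abs(s[:,0]-.5)<.06)&(np.abs(s[:,1]+.155)<.06)&(s[:,2]>.14)&(s[:,2]<.26)
for lo in np.arange(.155,.255,.01):
    q=s[m&(s[:,2]>=lo)&(s[:,2]<lo+.01)]
    if len(q)>3: print(round(lo,3),len(q),q[:,:2].mean(0).round(4),q[:,:2].min(0).round(4),q[:,:2].max(0).round(4))
```

```text
-0.036 10400 [-0.0165  0.0103  0.0309  0.0339]
    y [-0.0187  0.0193]
-0.03 362 [0.034  0.0342 0.0344 0.0346]
    y [-0.0183  0.019 ]
-0.024 324 [0.034  0.0343 0.0345 0.0347]
    y [-0.0199  0.0205]
-0.018 269 [0.0341 0.0343 0.0344 0.0346]
    y [-0.0179  0.0187]
-0.012 244 [0.034  0.0343 0.0344 0.0346]
    y [-0.0183  0.0192]
-0.006 219 [0.0341 0.0343 0.0344 0.0345]
    y [-0.0185  0.0188]
-0.0 193 [0.0341 0.0343 0.0345 0.0346]
    y [-0.0181  0.0191]
0.006 164 [0.0341 0.0343 0.0345 0.0346]
    y [-0.0183  0.0192]
0.012 155 [0.0341 0.0343 0.0344 0.0345]
    y [-0.0179  0.019 ]
0.018 138 [0.0341 0.0343 0.0345 0.0346]
    y [-0.0183  0.0193]
0.024 126 [0.0342 0.0343 0.0344 0.0345]
    y [-0.018   0.0191]
0.03 120 [0.0341 0.0343 0.0345 0.0345]
    y [-0.0181  0.0193]
0.036 100 [0.0342 0.0343 0.0345 0.0346]
    y [-0.0182  0.0185]
0.042 21 [0.0342 0.0342 0.0343 0.0343]
    y [-0.0177  0.019 ]
0.155 7 [ 0.4905 -0.1405] [ 0.4663 -0.1513] [ 0.5277 -0.1341]
0.165 129 [ 0.5036 -0.1442] [ 0.4688 -0.1787] [ 0.5298 -0.1309]
0.175 137 [ 0.5023 -0.1439] [ 0.4682 -0.1785] [ 0.5288 -0.1321]
0.185 137 [ 0.5034 -0.1445] [ 0.4691 -0.1831] [ 0.5296 -0.1325]
0.195 142 [ 0.5039 -0.1456] [ 0.4695 -0.1833] [ 0.5295 -0.1326]
0.205 134 [ 0.5043 -0.1445] [ 0.4693 -0.1825] [ 0.5292 -0.1327]
0.215 143 [ 0.504  -0.1422] [ 0.4667 -0.1836] [ 0.5301 -0.1245]
0.225 154 [ 0.5054 -0.142 ] [ 0.4672 -0.1826] [ 0.5296 -0.1256]
0.235 234 [ 0.5059 -0.1501] [ 0.4659 -0.184 ] [ 0.5291 -0.1234]
0.245 62 [ 0.5026 -0.1578] [ 0.4903 -0.1969] [ 0.5153 -0.1257]
```

```bash
python3 -m creep '[{"tx":-0.002,"ty":-0.008,"tz":0,"wx":0,"wy":0,"wz":0},{"tx":-0.004,"ty":-0.0166,"tz":0.015,"wx":0,"wy":0,"wz":0},{"tx":-0.004,"ty":-0.0166,"tz":0.03,"wx":0,"wy":0,"wz":0},{"tx":-0.004,"ty":-0.0166,"tz":0.045,"wx":0,"wy":0,"wz":0},{"tx":-0.004,"ty":-0.0166,"tz":0.05,"wx":0,"wy":0,"wz":0}]'
python3 - <<'E'
from h import *
rel(.4957,-.1773,.11,77.7)
s=snapshot('wrist'); save(s,'wrist4'); P,ok=wpts(s); o,M=st(); W=P@M.T+o['tcp_pos']
m=ok&(W[...,2]>.090)&(W[...,2]<.101)&(np.abs(W[...,0]-.5)<.09)&(np.abs(W[...,1]+.177)<.09)
t=P[m]; print('top ext',np.percentile(t,[.5,99.5],axis=0).round(4).tolist())
# profile across bay
for x in (.046,.044,.042,.04,.038,.036,.034):
    q=t[np.abs(t[:,0]-x)<.001]; q=np.sort(q[:,1]); g=np.diff(q); i=g.argmax() if len(g) else 0
    print(x,len(q), (q[0].round(4),q[-1].round(4),'gap',q[i].round(4),q[i+1].round(4)) if len(q)>2 else '')
E
python3 -c "
import cv2
cv2.imwrite('pics/w4c.png',cv2.resize(cv2.imread('pics/wrist4.png')[80:330,150:410],None,fx=2.3,fy=2.3,interpolation=2))"
```

```text
clock: 9.75
tcp_pos: [0.4968, -0.179, 0.1584]
eef_rot: [0.107, 0.994, 0.0, -0.001]
wrist_force: [-0.6, -0.3, -4.2]
opening: 0.458
t 9.75 p [ 0.4968 -0.179   0.1584] yaw_y 77.7 zax [-0.002  0.001 -1.   ] F [-0.6 -0.3 -4.2] op 0.458
tool shift [0.0013 0.0015 0.0484] ('wz', -0.0004)
t 9.8 p [ 0.4968 -0.179   0.1583] yaw_y 77.7 zax [-0.002  0.001 -1.   ] F [-0.1  0.5 -4.3] op 0.462
top ext [[-0.0225, -0.0432, 0.0609], [0.062, 0.0464, 0.0672]]
0.046 423 (np.float64(-0.0432), np.float64(0.046), 'gap', np.float64(0.0334), np.float64(0.0341))
0.044 434 (np.float64(-0.0433), np.float64(0.0459), 'gap', np.float64(-0.0432), np.float64(-0.0425))
0.042 426 (np.float64(-0.0434), np.float64(0.0461), 'gap', np.float64(0.0446), np.float64(0.0453))
0.04 408 (np.float64(-0.0434), np.float64(0.0462), 'gap', np.float64(0.0427), np.float64(0.0434))
0.038 415 (np.float64(-0.0433), np.float64(0.0463), 'gap', np.float64(0.0149), np.float64(0.0156))
0.036 282 (np.float64(-0.0433), np.float64(0.0456), 'gap', np.float64(0.0183), np.float64(0.0191))
0.034 217 (np.float64(-0.0436), np.float64(0.0464), 'gap', np.float64(-0.0208), np.float64(0.0236))
```

View pics/w4c.png

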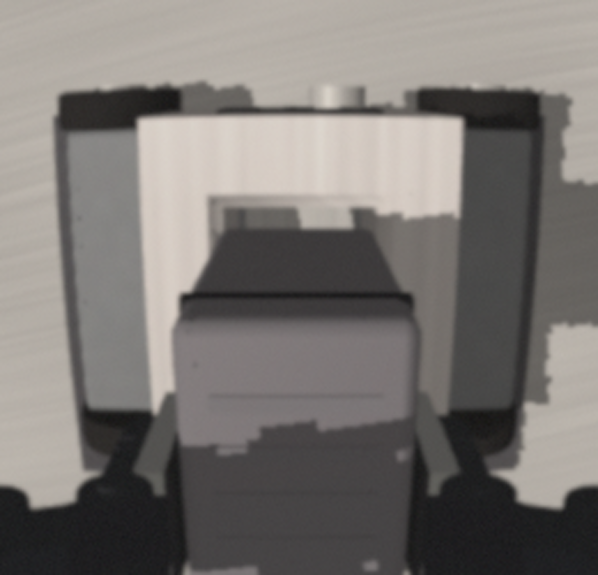

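```bash
python3 -m creep '[{"tx":0,"ty":0.001,"tz":0.006,"wx":0,"wy":0,"wz":0},{"tx":0,"ty":0.001,"tz":0.012,"wx":0,"wy":0,"wz":0},{"tx":0,"ty":0.001,"tz":0.016,"wx":0,"wy":0,"wz":0},{"tx":0,"ty":0.001,"tz":0.019,"wx":0,"wy":0,"wz":0},{"tx":0,"ty":0.001,"tz":0.022,"wx":0,"wy":0,"wz":0}]'
python3 -m creep '[{"tx":0,"ty":0,"tz":0.002,"wx":0,"wy":0,"wz":0},{"tx":0,"ty":0,"tz":0.004,"wx":0,"wy":0,"wz":0},{"tx":0,"ty":0,"tz":0.006,"wx":0,"wy":0,"wz":0}]'
```

```text
clock: 10.3
tcp_pos: [0.4979, -0.1778, 0.1376]
eef_rot: [0.107, 0.994, -0.0, 0.0]
wrist_force: [-0.4, -1.1, -4.9]
opening: 0.46
clock: 10.6
tcp_pos: [0.4979, -0.1778, 0.1317]
eef_rot: [0.107, 0.994, -0.0, 0.0]
wrist_force: [-0.0, 0.1, -3.6]
opening: 0.46
```

```bash
python3 -m creep '[{"tx":0,"ty":0,"tz":0.003,"wx":0,"wy":0,"wz":0},{"tx":0,"ty":0,"tz":0.006,"wx":0,"wy":0,"wz":0},{"tx":0,"ty":0,"tz":0.009,"wx":0,"wy":0,"wz":0},{"tx":0,"ty":0,"tz":0.012,"wx":0,"wy":0,"wz":0},{"tx":0,"ty":0,"tz":0.015,"wx":0,"wy":0,"wz":0}]'
```

```text
clock: 11.1
tcp_pos: [0.4978, -0.1778, 0.1164]
eef_rot: [0.107, 0.994, 0.0, -0.0]
wrist_force: [0.2, -0.7, -3.8]
opening: 0.463
```

```bash
python3 -m creep '[{"tx":0,"ty":0,"tz":0.002,"wx":0,"wy":0,"wz":0},{"tx":0,"ty":0,"tz":0.004,"wx":0,"wy":0,"wz":0},{"tx":0,"ty":0,"tz":0.006,"wx":0,"wy":0,"wz":0},{"tx":0,"ty":0,"tz":0.008,"wx":0,"wy":0,"wz":0},{"tx":0,"ty":0,"tz":0.01,"wx":0,"wy":0,"wz":0}]'
```

```text
clock: 11.6
tcp_pos: [0.4979, -0.1778, 0.1066]
eef_rot: [0.107, 0.994, -0.0, 0.0]
wrist_force: [0.0, 0.0, -4.0]
opening: 0.46
```

```bash
python3 -m creep '[{"tx":0,"ty":0,"tz":0.001,"wx":0,"wy":0,"wz":0},{"tx":0,"ty":0,"tz":0.002,"wx":0,"wy":0,"wz":0},{"tx":0,"ty":0,"tz":0.003,"wx":0,"wy":0,"wz":0}]'
```

```text
clock: 11.9
tcp_pos: [0.4978, -0.1778, 0.1041]
eef_rot: [0.107, 0.994, -0.0, 0.0]
wrist_force: [-3.6, 0.9, 4.6]
opening: 0.462
```

```bash
python3 -m creep '[{"tx":0,"ty":0,"tz":0.001,"wx":0,"wy":0,"wz":0},{"tx":0,"ty":0,"tz":0.0015,"wx":0,"wy":0,"wz":0}]'
```

```text
clock: 12.1
tcp_pos: [0.4978, -0.1778, 0.1023]
eef_rot: [0.107, 0.994, -0.0, 0.0]
wrist_force: [-2.9, 1.4, 4.3]
opening: 0.459
```

```bash
python3 -m creep '[{"tx":0,"ty":0,"tz":-0.001,"wx":0,"wy":0,"wz":0},{"tx":0,"ty":0,"tz":-0.001,"wx":0,"wy":0,"wz":0},{"tx":0,"ty":0,"tz":-0.001,"wx":0,"wy":0,"wz":0},{"tx":0,"ty":0,"tz":-0.001,"wx":0,"wy":0,"wz":0}]' -1
python3 -m creep '[{"tx":0,"ty":0,"tz":-0.006,"wx":0,"wy":0,"wz":0},{"tx":0,"ty":0,"tz":-0.02,"wx":0,"wy":0,"wz":0},{"tx":0,"ty":0,"tz":-0.045,"wx":0,"wy":0,"wz":0},{"tx":0,"ty":0,"tz":-0.07,"wx":0,"wy":0,"wz":0},{"tx":0,"ty":0,"tz":-0.085,"wx":0,"wy":0,"wz":0}]'
python3 -m creep '[{"tx":0,"ty":0,"tz":0,"wx":0,"wy":0,"wz":0},{"tx":0,"ty":0,"tz":0,"wx":0,"wy":0,"wz":0},{"tx":0,"ty":0,"tz":0,"wx":0,"wy":0,"wz":0},{"tx":0,"ty":0,"tz":0,"wx":0,"wy":0,"wz":0},{"tx":0,"ty":0,"tz":0,"wx":0,"wy":0,"wz":0}]' 1 40
python3 - <<'E'
from h import *
st(); s=snapshot('wrist'); save(s,'wrist5'); P,ok=wpts(s); o,M=st(); W=P@M.T+o['tcp_pos']
m=ok&(np.abs(W[...,2]-.137)<.006)&(np.hypot(W[...,0]-.4957,W[...,1]+.177)<.06)
t=P[m];print(len(t),np.median(W[m][:,2]),'top ext tool',np.percentile(t,[1,99],axis=0).round(4).tolist())
s=snapshot('scene'); save(s,'scene5')
E
python3 -c "
import cv2,numpy as np
cv2.imwrite('pics/m5.png',np.hstack([cv2.resize(cv2.imread('pics/scene5.png')[50:260,150:430],(400,300)),cv2.resize(cv2.imread('pics/wrist5.png'),(400,300))]))"
```

```text
clock: 12.5
tcp_pos: [0.498, -0.1778, 0.1032]
eef_rot: [0.107, 0.994, -0.0, 0.0]
wrist_force: [-0.6, 0.3, 0.3]
opening: 0.998
clock: 13.0
tcp_pos: [0.4988, -0.1781, 0.1913]
eef_rot: [0.107, 0.994, -0.0, 0.002]
wrist_force: [1.0, 0.0, -0.8]
opening: 1.003
clock: 13.5
tcp_pos: [0.4974, -0.1776, 0.1875]
eef_rot: [0.107, 0.994, 0.0, -0.001]
wrist_force: [-0.6, 0.1, -0.9]
opening: 0.146
t 13.5 p [ 0.4974 -0.1776  0.1875] yaw_y 77.7 zax [-0.001  0.    -1.   ] F [-0.6  0.1 -0.9] op 0.146
t 13.55 p [ 0.4975 -0.1777  0.1876] yaw_y 77.7 zax [-0.001  0.    -1.   ] F [0.7 0.1 0.1] op 0.053
5372 0.1400641106440918 top ext tool [[-0.0271, -0.0191, 0.0459], [0.034, 0.0201, 0.0536]]
```

View pics/m5.png

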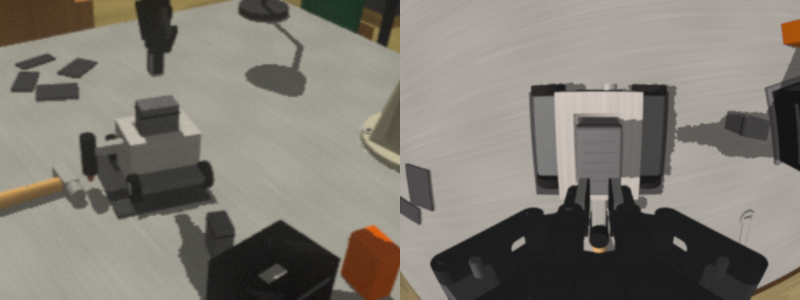

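The pack stands upright in the tractor bay with the fingers clear. Now I'll press it down.

```bash
python3 -m creep '[{"tx":0.002,"ty":0,"tz":0.01,"wx":0,"wy":0,"wz":0},{"tx":0.002,"ty":0,"tz":0.025,"wx":0,"wy":0,"wz":0},{"tx":0.002,"ty":0,"tz":0.037,"wx":0,"wy":0,"wz":0},{"tx":0.002,"ty":0,"tz":0.042,"wx":0,"wy":0,"wz":0},{"tx":0.002,"ty":0,"tz":0.044,"wx":0,"wy":0,"wz":0}]' 1 40
python3 -m creep '[{"tx":0,"ty":0,"tz":0.002,"wx":0,"wy":0,"wz":0},{"tx":0,"ty":0,"tz":0.0035,"wx":0,"wy":0,"wz":0},{"tx":0,"ty":0,"tz":0.005,"wx":0,"wy":0,"wz":0},{"tx":0,"ty":0,"tz":0.0065,"wx":0,"wy":0,"wz":0},{"tx":0,"ty":0,"tz":0.008,"wx":0,"wy":0,"wz":0}]'
```

```text
clock: 14.1
tcp_pos: [0.4954, -0.1772, 0.1433]
eef_rot: [0.107, 0.994, 0.0, -0.001]
wrist_force: [-0.7, -0.1, 0.5]
opening: 0.001
clock: 14.6
tcp_pos: [0.4962, -0.1775, 0.1366]
eef_rot: [0.107, 0.994, -0.0, 0.0]
wrist_force: [0.1, -0.3, 4.8]
opening: -0.001
```

```bash
python3 -m creep '[{"tx":0,"ty":0,"tz":0.0015,"wx":0,"wy":0,"wz":0},{"tx":0,"ty":0,"tz":0.003,"wx":0,"wy":0,"wz":0},{"tx":0,"ty":0,"tz":0.0045,"wx":0,"wy":0,"wz":0},{"tx":0,"ty":0,"tz":0.006,"wx":0,"wy":0,"wz":0},{"tx":0,"ty":0,"tz":0.0075,"wx":0,"wy":0,"wz":0}]'
python3 -m creep '[{"tx":0,"ty":0,"tz":0.0015,"wx":0,"wy":0,"wz":0},{"tx":0,"ty":0,"tz":0.003,"wx":0,"wy":0,"wz":0},{"tx":0,"ty":0,"tz":0.0045,"wx":0,"wy":0,"wz":0},{"tx":0,"ty":0,"tz":0.006,"wx":0,"wy":0,"wz":0},{"tx":0,"ty":0,"tz":0.0075,"wx":0,"wy":0,"wz":0}]'
```

```text
clock: 15.1
tcp_pos: [0.4961, -0.1775, 0.1289]
eef_rot: [0.107, 0.994, -0.0, 0.0]
wrist_force: [-0.6, 0.6, 6.4]
opening: 0.003
clock: 15.6
tcp_pos: [0.4962, -0.1775, 0.1215]
eef_rot: [0.107, 0.994, -0.0, 0.0]
wrist_force: [-1.0, 0.1, 7.1]
opening: 0.002
```

```bash
python3 -m creep '[{"tx":0,"ty":0,"tz":0.0015,"wx":0,"wy":0,"wz":0},{"tx":0,"ty":0,"tz":0.003,"wx":0,"wy":0,"wz":0},{"tx":0,"ty":0,"tz":0.0045,"wx":0,"wy":0,"wz":0},{"tx":0,"ty":0,"tz":0.006,"wx":0,"wy":0,"wz":0},{"tx":0,"ty":0,"tz":0.007,"wx":0,"wy":0,"wz":0}]'
python3 -m creep '[{"tx":0,"ty":0,"tz":0.001,"wx":0,"wy":0,"wz":0},{"tx":0,"ty":0,"tz":0.002,"wx":0,"wy":0,"wz":0}]'
```

```text
clock: 16.1
tcp_pos: [0.4962, -0.1775, 0.1146]
eef_rot: [0.107, 0.994, -0.0, 0.0]
wrist_force: [-2.2, 0.6, 9.1]
opening: -0.003
clock: 16.3
tcp_pos: [0.4962, -0.1775, 0.1127]
eef_rot: [0.107, 0.994, -0.0, 0.0]
wrist_force: [-1.9, 0.4, 8.2]
opening: 0.001
```

```bash
python3 -m creep '[{"tx":0,"ty":0,"tz":0.0008,"wx":0,"wy":0,"wz":0}]'; python3 -m creep '[{"tx":0,"ty":0,"tz":0.0008,"wx":0,"wy":0,"wz":0}]'
```

```text
clock: 16.4
tcp_pos: [0.4962, -0.1775, 0.1118]
eef_rot: [0.107, 0.994, -0.0, 0.0]
wrist_force: [-0.8, 1.2, 8.5]
opening: 0.0
clock: 16.5
tcp_pos: [0.4962, -0.1775, 0.1111]
eef_rot: [0.107, 0.994, -0.0, 0.0]
wrist_force: [-0.8, 2.3, 8.6]
opening: 0.0
```

```bash
python3 -m creep '[{"tx":0,"ty":0,"tz":0.0006,"wx":0,"wy":0,"wz":0}]'
```

```text
clock: 16.6
tcp_pos: [0.4962, -0.1775, 0.1105]
eef_rot: [0.107, 0.994, -0.0, 0.0]
wrist_force: [-1.4, -0.2, 7.7]
opening: -0.002
```

```bash
python3 -m creep '[{"tx":0,"ty":0,"tz":0.0007,"wx":0,"wy":0,"wz":0}]'; python3 -m creep '[{"tx":0,"ty":0,"tz":0.0006,"wx":0,"wy":0,"wz":0}]'
```

```text
clock: 16.7
tcp_pos: [0.4962, -0.1775, 0.1098]
eef_rot: [0.107, 0.994, -0.0, 0.0]
wrist_force: [-1.3, 1.2, 8.7]
opening: 0.0
clock: 16.8
tcp_pos: [0.4962, -0.1775, 0.1092]
eef_rot: [0.107, 0.994, -0.0, 0.0]
wrist_force: [-1.4, -0.3, 9.0]
opening: 0.002
```

```bash
python3 -m creep '[{"tx":0,"ty":0,"tz":0.0006,"wx":0,"wy":0,"wz":0}]'
```

```text
clock: 16.9
tcp_pos: [0.4962, -0.1775, 0.1086]
eef_rot: [0.107, 0.994, -0.0, 0.0]
wrist_force: [-1.8, 0.5, 9.3]
opening: 0.0
```

```bash
python3 -m creep '[{"tx":0,"ty":0,"tz":0.0007,"wx":0,"wy":0,"wz":0}]'; python3 -m creep '[{"tx":0,"ty":0,"tz":0.0006,"wx":0,"wy":0,"wz":0}]'
```

```text
clock: 17.0
tcp_pos: [0.4962, -0.1775, 0.1079]
eef_rot: [0.107, 0.994, -0.0, 0.0]
wrist_force: [-1.7, 0.0, 11.3]
opening: 0.001
clock: 17.1
tcp_pos: [0.4963, -0.1775, 0.1075]
eef_rot: [0.107, 0.994, -0.0, 0.001]
wrist_force: [-3.1, 0.8, 13.8]
opening: 0.001
```

```bash
python3 -m creep '[{"tx":0,"ty":0,"tz":0.0006,"wx":0,"wy":0,"wz":0}]'
```

```text
clock: 17.2
tcp_pos: [0.4963, -0.1775, 0.1071]
eef_rot: [0.107, 0.994, -0.0, 0.0]
wrist_force: [-3.3, 0.9, 17.2]
opening: 0.001
```

Buffer reached at 17 N, so it is fully down. I'll let go and check.

```bash
python3 -m creep '[{"tx":0,"ty":0,"tz":0,"wx":0,"wy":0,"wz":0},{"tx":0,"ty":0,"tz":-0.003,"wx":0,"wy":0,"wz":0},{"tx":0,"ty":0,"tz":-0.008,"wx":0,"wy":0,"wz":0},{"tx":0,"ty":0,"tz":-0.02,"wx":0,"wy":0,"wz":0},{"tx":0,"ty":0,"tz":-0.045,"wx":0,"wy":0,"wz":0}]'
python3 -m creep '[{"tx":0,"ty":0,"tz":-0.025,"wx":0,"wy":0,"wz":0},{"tx":0,"ty":0,"tz":-0.05,"wx":0,"wy":0,"wz":0},{"tx":0,"ty":0,"tz":-0.06,"wx":0,"wy":0,"wz":0},{"tx":0,"ty":0,"tz":-0.06,"wx":0,"wy":0,"wz":0},{"tx":0,"ty":0,"tz":-0.06,"wx":0,"wy":0,"wz":0}]'
python3 - <<'E'
from h import *
st(); s=snapshot('wrist'); save(s,'wrist6'); P,ok=wpts(s); o,M=st(); W=P@M.T+o['tcp_pos']
r=np.hypot(W[...,0]-.4957,W[...,1]+.177)
print(np.histogram(W[...,2][ok&(r<.06)],bins=np.arange(.085,.16,.004)))
m=ok&(W[...,2]>.101)&(W[...,2]<.15)&(r<.05)
w=W[m];print(np.median(w[:,2]),cv2.minAreaRect((w[:,:2]*1000).astype(np.float32)))
A=np.c_[w[:,:2],np.ones(len(w))]; sel=np.abs(w[:,2]-np.median(w[:,2]))<.004; print('tilt',np.linalg.lstsq(A[sel],w[sel,2],rcond=None)[0][:2])
s=snapshot('scene'); save(s,'scene6')
E
python3 -c "
import cv2,numpy as np
cv2.imwrite('pics/m6.png',np.hstack([cv2.resize(cv2.imread('pics/scene6.png')[50:260,150:430],(400,300)),cv2.resize(cv2.imread('pics/wrist6.png'),(400,300))]))"
```

```text
clock: 17.7
tcp_pos: [0.4945, -0.1768, 0.1504]
eef_rot: [0.107, 0.994, 0.0, -0.002]
wrist_force: [0.5, -0.3, -0.4]
opening: -0.001
clock: 18.2
tcp_pos: [0.4954, -0.1772, 0.2104]
eef_rot: [0.107, 0.994, 0.0, -0.0]
wrist_force: [-0.5, 0.5, 0.2]
opening: -0.0
t 18.2 p [ 0.4954 -0.1772  0.2104] yaw_y 77.7 zax [-0.001  0.    -1.   ] F [-0.5  0.5  0.2] op -0.0
t 18.25 p [ 0.4951 -0.1771  0.21  ] yaw_y 77.7 zax [-0.002  0.001 -1.   ] F [-0.1  0.5  0.3] op -0.0
(array([  53,  417, 7462,  156,   39,   52,   28,   95, 4007,  158,    0,
          0,    0,    0,    0,    0,    0,    0]), array([0.085, 0.089, 0.093, 0.097, 0.101, 0.105, 0.109, 0.113, 0.117,
       0.121, 0.125, 0.129, 0.133, 0.137, 0.141, 0.145, 0.149, 0.153,
       0.157]))
0.11968995887483241 ((494.8112487792969, -176.4099578857422), (40.217376708984375, 63.95167541503906), 77.54598999023438)
tilt [0.00139154 0.00070649]
```

View pics/m6.png

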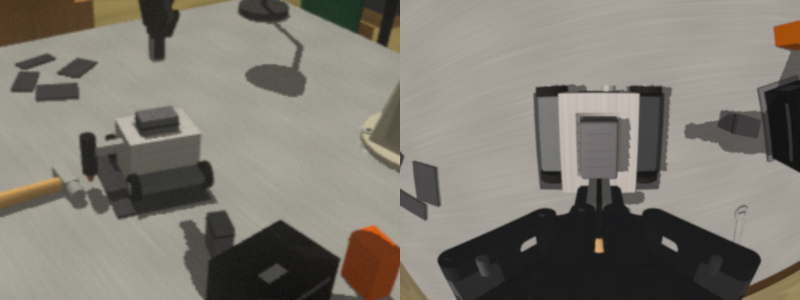

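The pack is caught: its top is about 24 mm above the mouth, it is level and centred to about 1 mm, and the gripper is clear.

```bash
python3 -c "
from rig import arm
print(arm.hand_in())"
```

```text
the job is handed in; nothing more can be done
None
```

The pack is out of the charger and caught in the tractor's bay. I handed the job in at about 18 s on the robot's clock; the hand-in reports no verdict.

- **Charger:** I pressed the pack with shut fingers to the buffer at about 16 N and let go. It popped up with its top about 43 mm above the mouth, and stood clear of the gripper while I took a picture. I then gripped it and lifted it straight out.
- **Tractor:** I lowered the pack onto the raised plate without touching the mouth and released it. I then pressed it slowly with shut fingers to the buffer, at about 17 N and 32 mm of travel, and let go.
- **Last checks:** The wrist camera put the top 24–25 mm above the mouth, so the pack is caught. It is level (tilt under 0.002 rad) and about 1 mm from the bay's axis. The fingers were about 90 mm above it, and the wrist force was back to noise level. The hammer, wrench and can were well clear of every move; I did not measure their positions again at the end.

None of these checks failed. Two small mismatches came up:
- My first move commands were refused because each row needs all six values.
- The top and wrist cameras differed by 1–2 mm on the tractor's position. I settled that with a second wrist measurement before inserting.

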